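# Load a ring blank and shuttle it into the engraver until the catch clicks

### The job

Put the brass ring over the post on the ring engraver's carriage so that it lies flat on the plate, then push the carriage into the hood by its blue handle until its hidden spring catch clicks in and holds it (the red tell-tale pin on the hood then stands up). Where it catches is set differently each time and can only be felt, and pushing too hard runs it out of the catch on the far side; leave it caught, with the ring still on the post, and the other things on the bench undisturbed.

Things in the scene. Friction and masses are not known exactly. Their poses are not given: they have to be found in the camera images.
- rail: Ring engraver, fixed: aluminium rail 370 long (x -200 to +170), 70 wide, 30 high, running into a grey hood. Origin on the bench, x along the slide into the hood, z up. Hood: x +5 to +190, y -70 to +70, 85 high (91 at its blue rear part, 110 at a black knob there), open towards -x by a tunnel 96 wide, 80 high above the bench under a clear window.
- carriage (a joint): Travel along the rail's +x: starts at 0 to 0.02, end stop at 0.135. Steel plate 145 x 56 x 8, top 38 above the bench, blue handle at its rear, post in front. Slides freely at about 2 N; the hidden catch, somewhere from 0.07 to 0.11, draws it in with a click, then takes about 15 N to break out of either way. Past it the carriage runs free again. The handle stays outside the hood.
- handle (a point): Centre of the top of the blue upright handle, 85 above the bench. The handle is 12 along the slide, 34 across and reaches down to the plate (38 above the bench). Axes as the rail's.
- post (a point): Foot of the dark steel post on the carriage, on its axis at the plate's top, 38 above the bench; 115 ahead of the handle. The post is 15 in diameter and 18 high, tapering to 8 over its top 6. Axes as the rail's.
- tell_tale (a joint): Red tell-tale pin, 12 in diameter, on the top of the hood's side wall: below 0.002 = down (level with its steel collar) while the catch is not in, about 0.0075 = standing up while the catch is in. Linked to the catch; not to be handled.
- pin_top (a point): Top of the red tell-tale pin; its collar is at rail x +30, y -59, about 88 above the bench.
- pad: Cork pad on the bench, 90 x 190 x 6, long along its y; origin at the centre of its underside. The three rings start on it in a row along its y, about 55 apart, in any order.
- ring_brass_mid (a point): Centre of the brass ring, the one to be loaded: outer diameter 24, bore 19, 10 high, lying flat; this point is 5 above what it lies on; z is its axis.
- ring_steel_mid (a point): Centre of the steel ring, same size as the brass one; stays where it is.
- ring_wax_mid (a point): Centre of the green wax ring, same size; stays where it is.
- spray: Green spray can, 62 in diameter, 200 high, origin at the centre of its underside.
- bur_block: Small wooden block 50 x 80 x 30 with upright burs to 64 high, origin at the centre of its underside.
- graver: Graver with a wooden handle, 160 long, lying on the bench; its x runs along it.
- dish: White ceramic dish, 70 in diameter, 25 high, origin at the centre of its underside.
- dapping_block: Steel cylinder 56 in diameter, 35 high, origin at the centre of its underside.
- ring_brass: The same brass ring, at the centre of its underside.

How it is judged (in metres and radians):
On the way, in this order (a step that is already met when the one before it is completed fails the run):
1. the brass ring lies flat round the post (horizontal distance between ring_brass_mid and post below 0.0045 m and z of ring_brass_mid in the frame of post between 0.002 and 0.0085 m), for 0.2 s.
2. the carriage is caught in the detent with the ring on its post (all of step 1 and value of joint tell_tale above 0.005 m and value of joint carriage above 0.06 m), for 0.2 s.
At the end, for the whole second after the job is handed in: The carriage rests in its catch (tell-tale pin up by more than 5 mm, carriage more than 60 mm in), and the brass ring lies flat round the post (centre within 4.5 mm of the post's axis and its middle 2 to 8.5 mm above the plate, tilt under 0.12 rad), both at rest (all of step 2 and (angle between ring_brass_mid's own z axis and vertical below 0.12 rad or angle between ring_brass_mid's own z axis and vertical above 3.02 rad) and linear speed of ring_brass below 0.02 m/s and velocity of joint carriage between -0.005 and 0.005 m/s); the robot touches nothing.
It fails at once if another thing on the bench is shifted by more than 20 mm (distance of any of ring_steel_mid, ring_wax_mid, spray, bur_block, graver, dish, dapping_block from where it was at the start of the episode above 0.02 m).
It also fails if it takes over 59 s, if anything falls off the work surface, if the arm or the gripper's body presses on something with over 40 N, if the wrist force passes 120 N, or if a joint passes its speed limit or range.

### The arm

A 7-joint arm with a two-finger parallel gripper is mounted at the origin on the work surface. World frame = base frame: x ahead of the robot, y to its left, z up, the work surface at z = 0. Lengths are in mm, angles in rad, forces in N, time in s.
With the tool pointing down it reaches from about 425 to 925 mm from the base axis. Payload 6.8 kg.
Tool frame: the origin (TCP) lies between the finger pads; the fingertips stand 17 mm ahead of it and the grasp point (between the pads) lies 2 mm behind it; z points along the fingers, y is the line along which they close (so a half turn about z gives the same grasp; the last joint's range is limited). The gripper opens to 88 mm and grips with 3 to 60 N. Pads are 20 mm wide; open, the fingers measure 115 mm over their backs; the gripper's body (75 mm by 178 mm) begins 61 mm behind the grasp point.
Start: joints at [-1.432, 0.477, 0.022, 1.555, -0.011, 1.109, -0.083], TCP at [164.899, 654.565, 239.664] pointing down, gripper open.
Joint ranges: [-2.96, 2.96], [-0.34, 2.1], [-1.41, 1.46], [0.24, 2.44], [-1.37, 4.51], [0.17, 1.92], [-2.96, 2.96]. Speed limits (rad/s): [2.39, 2.39, 3.14, 3.14, 3.14, 3.14, 3.14].

### API

Orientations are given as a 3x3 rotation matrix whose columns are the frame's x, y, z axes.
In Python, from bench import * gives the robot as it stands.
- The arm moves only by the tool servo_tool, never from a script. Its argument "series" is a list of rows, each a list of 2 entries, a list of its own where there are three numbers: the shift along the tool's x, y, z in m, then the turn, a rotation vector about the tool's x, y, z in degrees. In form: [[[dx, dy, dz], [wx, wy, wz]], ...]. A call has exactly 10 rows; each row is the pose to reach, as a shift and turn from the pose commanded when the call began, along the tool's axes at that moment; what a row does not reach only later rows make up. A row lasts 1/12 s, in which the tool goes at most 41.7 mm and 7.16 degrees, less where a joint would pass 70% of its speed; a pose out of reach is approached as far as the arm can. A call with a gripper value outside its range is refused whole. "claw" is the finger opening in m, from 0 to 0.0878, set as the call begins (left out, the last holds). The fingers move at their own pace and stop on an object; "newtons" is the grip in N (left out, the last holds). Time passes only in rows, so rows that repeat a pose let the fingers close, or fill a call up. It gives the time, the measured TCP pose, the force, the opening and the grip force at its end, in the units of the state.
- read_state(): the state, without advancing time (a new reading comes with each control period).
- capture(name): name is "scene" or "top"; returns a dict with "image" (480x640x3 uint8, blue, green, red), "vertical_fov" (degrees; the focal length in pixels is half the picture's height over the tangent of half this angle, whatever the lens; pixels are square), "cx", "cy" (the principal point, pixels), "k1" (the pictures are not rectified: a ray, as slopes to the right and down, at radius r is drawn at 1 + k1 r^2 times it, then the intrinsics apply), "pose" (4x4, takes a point from camera to world coordinates). Camera axes: x right, y down, z forward; pixel columns grow to the right and rows downward; lengths in mm; the calibration is good to about 2 mm. A picture is of the moment at which its call begins. There is no depth.
- close_job(): hands the job in; it is judged then, once.
Trained networks look in a picture, given as the dict that the camera call returned (one of the last four; its "shot" number tells which), for a name from the list of things; names that differ only in an ending like _2 or _b are one class to them, and where a whole thing is asked for, a point or a joint stands for the part that bears it (a point fixed in the world has none). Each returns a list of dicts, best first, with "conf" (0 to 1); they miss things now and then, are a little off and sometimes report something else, mostly with a low value. They report only what shows in the picture. A call takes as long as a camera call.
- boxes_of(picture, target): "point" ([column, row] in pixels, amid what is visible of it).
The state is a dict: "time": time; "q": joint angles; "dq": joint speeds; "tau": joint torques, N m; "eef_pos": TCP position; "orientation": TCP orientation; "wrist_force": force on the tool from outside, world axes, zero at the start; "torque": the same for the moment, N m; "gripper_width": finger opening in mm; "grasp_force": force on a finger pad.
Only numpy, scipy, OpenCV 4.12 (cv2) and the standard library are available. Lean on these libraries where they do the work, as an engineer would, in place of code of your own. Each camera call takes 0.05 s, during which the arm holds its last target. There are 200 camera calls.

## Working session

There is one attempt and no reset: what is moved stays moved. The work goes in short steps, Python scripts to look and compute and a tool call to move; the robot and the scene stay as the last step left them, time stands still between calls to the robot, and variables do not carry over. Pictures are saved under pics/ and viewed, at most 10 in all, crops included, and the job is handed in when it is done.

Besides the shell and the picture viewer there is one more tool, called after "Request:" as name([rows], argument=value, ...), one row to a line, values as JSON. servo_tool: Moves the arm, as the interface text tells. Its arguments: {"type":"object","properties":{"series":{"type":"array","items":{"type":"array"}},"claw":{"type":"number"},"newtons":{"type":"number"}},"required":["series"]}

```bash
mkdir -p pics; cat > h.py <<'E'
from bench import *
import numpy as np, cv2
def ray(p,uv):
    f=p["image"].shape[0]/2/np.tan(np.radians(p["vertical_fov"])/2)
    d=np.array([(uv[0]-p["cx"])/f,(uv[1]-p["cy"])/f]); s=d.copy()
    for _ in range(20): s=d/(1+p["k1"]*(s@s))
    T=np.array(p["pose"]); return T[:3,3],T[:3,:3]@np.array([s[0],s[1],1])
def at(p,uv,z):
    o,d=ray(p,uv); return o+d*(z-o[2])/d[2]
def proj(p,X):
    T=np.array(p["pose"]); c=T[:3,:3].T@(np.array(X,float)-T[:3,3]); s=c[:2]/c[2]
    f=p["image"].shape[0]/2/np.tan(np.radians(p["vertical_fov"])/2)
    return s*(1+p["k1"]*(s@s))*f+[p["cx"],p["cy"]]
def tri(rs):
    A=sum(np.eye(3)-np.outer(d,d)/(d@d) for o,d in rs); b=sum((np.eye(3)-np.outer(d,d)/(d@d))@o for o,d in rs)
    return np.linalg.solve(A,b)
E
python3 - <<'E'
from h import *
np.set_printoptions(precision=1,suppress=True)
Z=dict(handle=62,post=47,pin_top=88,ring_brass_mid=11,ring_steel_mid=11,ring_wax_mid=11,pad=3,rail=40,spray=100,bur_block=25,graver=8,dish=12,dapping_block=20)
for n in ("top","scene"):
    p=capture(n); cv2.imwrite(f"pics/{n}0.png",p["image"]); print(n,p["vertical_fov"],np.array(p["pose"])[:3,3])
    for t,z in Z.items():
        print(t,[(np.round(b["point"]),round(b["conf"],2),at(p,b["point"],z)[:2]) for b in boxes_of(p,t)[:2]])
s=read_state();print(s["time"],s["eef_pos"],s["orientation"],s["wrist_force"])
E
```

```text
top 47.92258504263718 [ 501.6    6.7 1166.9]
handle [(array([310., 219.]), 0.79, array([639.5,  25.9]))]
post [(array([309., 221.]), 0.76, array([636.5,  28.6]))]
pin_top [(array([311., 220.]), 0.6, array([634.1,  23.8]))]
ring_brass_mid [(array([151., 338.]), 0.6, array([378.4, 362.3]))]
ring_steel_mid []
ring_wax_mid []
pad [(array([474., 304.]), 0.71, array([ 470.9, -334.2]))]
rail [(array([303., 294.]), 0.96, array([483.9,  36.8])), (array([312., 222.]), 0.54, array([637.1,  22. ]))]
spray [(array([128., 210.]), 0.67, array([643.5, 395.8])), (array([504., 309.]), 0.56, array([ 464.1, -370.4]))]
bur_block [(array([403., 170.]), 0.88, array([ 757.3, -169.9]))]
graver [(array([275., 152.]), 0.88, array([793.2, 109.4]))]
dish [(array([151., 337.]), 0.67, array([381. , 363.2]))]
dapping_block [(array([491., 206.]), 0.87, array([ 686.5, -368. ]))]
scene 56.132640169381546 [1079.6 -572.   765.7]
handle [(array([346., 262.]), 0.91, array([663.1,   2.5]))]
post [(array([346., 261.]), 0.63, array([653.8,  17.3])), (array([303., 233.]), 0.57, array([514.7,  28.5]))]
pin_top [(array([346., 2
[... 178 characters left out ...]
.1, -371.8])), (array([191., 313.]), 0.42, array([ 471.5, -286.2]))]
pad [(array([171., 334.]), 0.66, array([ 476.8, -344.9]))]
rail [(array([302., 237.]), 0.87, array([516.8,  22.8]))]
spray [(array([429., 164.]), 0.73, array([632.7, 407.4])), (array([172., 334.]), 0.58, array([ 554.8, -372.4]))]
bur_block [(array([332., 351.]), 0.97, array([ 768.7, -177.8]))]
graver [(array([417., 280.]), 0.77, array([790.6, 103.5])), (array([193., 310.]), 0.43, array([ 465.6, -278. ]))]
dish [(array([340., 166.]), 0.81, array([368.8, 363.4]))]
dapping_block [(array([228., 402.]), 0.98, array([ 689.7, -374. ]))]
1.4 [164.9 654.6 239.7] [[-1.   0.2 -0. ]
 [ 0.2  1.   0. ]
 [ 0.   0.  -1. ]] [ 0.1  0.3 -0.1]
```

View pics/top0.png

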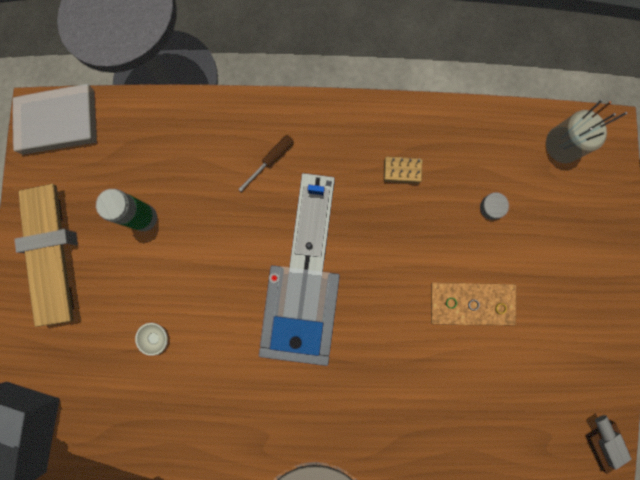

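View pics/scene0.png

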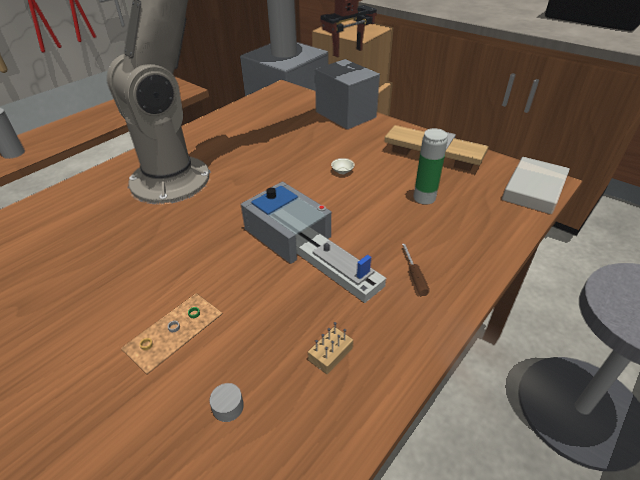

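The top view shows the pad with wax (451,303), steel (473,305) and brass (501,309) rings. The handle is at (316,190), the post at (309,245), the red pin at (274,278), and the hood is on the robot's side. Next I'll measure these at finer scale.

```bash
cat > seg.py <<'E'
from h import *
def cen(m,box):
    x0,y0,x1,y1=box; k=np.zeros(m.shape,np.uint8); k[y0:y1,x0:x1]=1; v,u=np.nonzero(k&m.astype(np.uint8)); 
    return np.array([u.mean(),v.mean()]),len(u),(u.min(),v.min(),u.max(),v.max())
def hsv(p): return cv2.split(cv2.cvtColor(p["image"],cv2.COLOR_BGR2HSV))
E
python3 - <<'E'
from seg import *
np.set_printoptions(precision=1,suppress=True)
P={n:capture(n) for n in("top","scene")}
B=dict(top=dict(handle=(300,178,335,202),red=(265,268,285,290)),scene=dict(handle=(350,248,378,282),red=(315,202,330,213)))
R={}
for n,p in P.items():
    H,S,V=hsv(p)
    for t,b in B[n].items():
        m=((H>105)&(H<130)&(S>120)) if t=="handle" else (((H<6)|(H>172))&(S>150))
        c=cen(m,b); R[n,t]=c[0]; print(n,t,c)
print("red tri",tri([ray(P[n],R[n,"red"]) for n in P]),"z88",[at(P[n],R[n,"red"],88) for n in P])
print("handle tri",tri([ray(P[n],R[n,"handle"]) for n in P]))
a=P["top"]["image"];b=P["scene"]["image"]
r=lambda im,x,y,w,h,s:cv2.resize(im[y:y+h,x:x+w],None,fx=s,fy=s,interpolation=cv2.INTER_CUBIC)
L=np.vstack([r(a,480,290,50,37,8),r(b,120,325,50,37,8)])
Rr=np.vstack([r(a,285,230,50,37,8),r(b,300,225,50,37,8)])
cv2.imwrite("pics/c1.png",np.hstack([L,Rr]))
E
```

```text
top handle (array([315.5, 189. ]), 123, (np.int64(308), np.int64(185), np.int64(323), np.int64(193)))
top red (array([273.9, 277.6]), 17, (np.int64(272), np.int64(276), np.int64(276), np.int64(279)))
scene handle (array([363.4, 266.2]), 220, (np.int64(357), np.int64(255), np.int64(370), np.int64(277)))
scene red (array([321.5, 206.8]), 10, (np.int64(320), np.int64(206), np.int64(323), np.int64(208)))
red tri [517.   94.8  89.2] z88 [array([516.7,  94.6,  88. ]), array([516.4,  96.4,  88. ])]
handle tri [701.9  16.5  62.8]
```

View pics/c1.png

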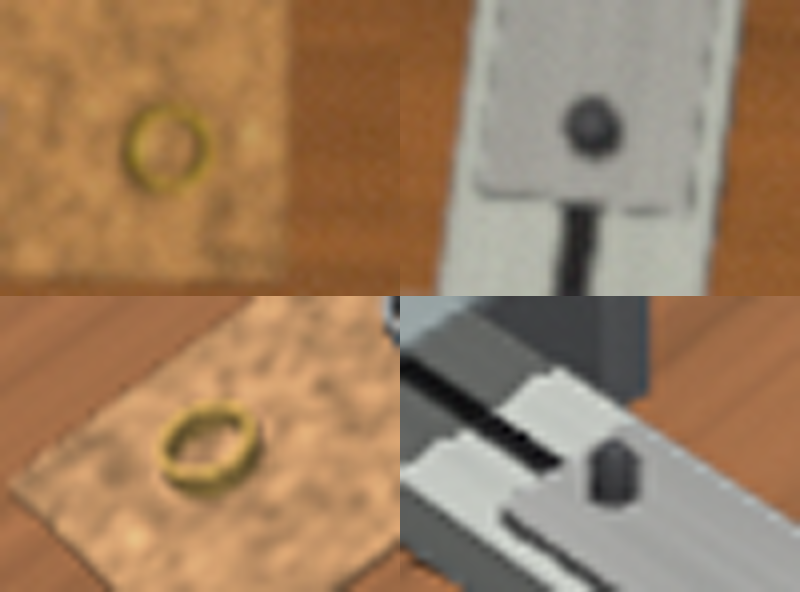

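Crop: the brass ring is centred at top px (500.4,307.9) and scene px (145.9,343.6). The post is at top px (308.6,245.3) and scene px (326.1,246.6).

```bash
python3 - <<'E'
from seg import *
np.set_printoptions(precision=1,suppress=True)
P={n:capture(n) for n in("top","scene")}
q=dict(ring=dict(top=(500.4,307.9),scene=(145.9,343.6)),post=dict(top=(308.6,245.3),scene=(326.1,246.6)),steel=dict(top=(473,305),scene=(174,326)))
for t,z in(("ring",11),("post",48),("steel",11)): print(t,tri([ray(P[n],q[t][n]) for n in P]),[at(P[n],q[t][n],z) for n in P])
# brass ring fit in top
im=P["top"]["image"]
o=np.array([701.9,16.5]);pp=tri([ray(P[n],q["post"][n]) for n in P])[:2]
d=pp-o;print("axis",d,np.linalg.norm(d))
red=np.array([517,95.4]);
for yaw in (np.arctan2(d[1],d[0]),):
    x=np.array([np.cos(yaw),np.sin(yaw)]);y=np.array([-x[1],x[0]])
    org=red-30*x+59*y; print("yaw",np.degrees(yaw),"org",org,"handle in rail",(o-org)@x,(o-org)@y,"post",(pp-org)@x,(pp-org)@y)
for n in P:print(n,[proj(P[n],[*(org+a*x+b*y),h]) for a,b,h in((-200,35,30),(-200,-35,30),(5,70,85),(190,70,91))])
s=read_state();print(s["time"],s["orientation"]*1000)
E
```

```text
ring [ 463.4 -392.6   10.8] [array([ 463.5, -392.5,   11. ]), array([ 463.5, -392.7,   11. ])]
post [586.5  28.   45.2] [array([586.2,  27.9,  48. ]), array([588.4,  25.8,  48. ])]
steel [ 469.4 -330.5    9.5] [array([ 468.9, -330.7,   11. ]), array([ 471.3, -330.4,   11. ])]
axis [-115.4   11.5] 116.00608476844084
yaw 174.30009583621379 org [541.   33.7] handle in rail -161.82200253724315 1.1459835949321295 post -45.815917768802294 1.1459835949321127
top [array([333.7, 176.5]), array([301.2, 172.4]), array([339.1, 273.2]), array([327.6, 365.8])]
scene [array([365.8, 293.8]), array([386.6, 277. ]), array([288.8, 237.7]), array([239.4, 201.1])]
1.6 [[ -969.7   244.3    -0. ]
 [  244.3   969.7    -0. ]
 [    0.     -0.  -1000. ]]
```

Request:
servo_tool([
  [[-0.0282,-0.0304,0],[0,0,7]],
  [[-0.0564,-0.0608,0],[0,0,14]],
  [[-0.0846,-0.0912,0],[0,0,21]],
  [[-0.1128,-0.1216,0],[0,0,28]],
  [[-0.141,-0.152,0],[0,0,35]],
  [[-0.1692,-0.1824,0],[0,0,42]],
  [[-0.1974,-0.2128,0],[0,0,49]],
  [[-0.2256,-0.2432,0],[0,0,56]],
  [[-0.2538,-0.2736,0],[0,0,63]],
  [[-0.282,-0.304,0],[0,0,70]],
], claw=0.045, newtons=15)

```text
time: 2.43
eef_pos: [364.7, 289.1, 240.0]
orientation: [[-0.096, 0.995, 0.0], [0.995, 0.096, 0.001], [0.001, 0.0, -1.0]]
wrist_force: [0.7, 0.0, -0.2]
gripper_width: 45.0
grasp_force: 0.0
```

Request:
servo_tool([
  [[-0.038,0.0163,0],[0,0,5.86]],
  [[-0.076,0.0326,0],[0,0,5.86]],
  [[-0.114,0.0489,0],[0,0,5.86]],
  [[-0.152,0.0652,0],[0,0,5.86]],
  [[-0.19,0.0817,0],[0,0,5.86]],
  [[-0.231,0.0817,0],[0,0,5.86]],
  [[-0.272,0.077,0],[0,0,5.86]],
  [[-0.313,0.072,0],[0,0,5.86]],
  [[-0.354,0.067,0],[0,0,5.86]],
  [[-0.395,0.062,0],[0,0,5.86]],
])

```text
time: 3.27
eef_pos: [465.8, -97.6, 240.0]
orientation: [[-0.0, 1.0, 0.001], [1.0, 0.0, 0.001], [0.001, 0.001, -1.0]]
wrist_force: [0.5, 0.7, -1.0]
gripper_width: 44.7
grasp_force: 0.0
```

Request:
servo_tool([
  [[-0.039,0,0.013],[0,0,0]],
  [[-0.078,0,0.026],[0,0,0]],
  [[-0.117,-0.001,0.039],[0,0,0]],
  [[-0.156,-0.001,0.052],[0,0,0]],
  [[-0.195,-0.002,0.065],[0,0,0]],
  [[-0.234,-0.002,0.078],[0,0,0]],
  [[-0.273,-0.0023,0.091],[0,0,0]],
  [[-0.295,-0.0023,0.12],[0,0,0]],
  [[-0.295,-0.0023,0.15],[0,0,0]],
  [[-0.295,-0.0023,0.16],[0,0,0]],
])

```text
time: 4.1
eef_pos: [461.5, -391.0, 76.0]
orientation: [[0.003, 1.0, -0.004], [1.0, -0.003, 0.002], [0.002, -0.004, -1.0]]
wrist_force: [0.4, 0.6, -0.6]
gripper_width: 44.9
grasp_force: 0.0
```

```bash
python3 - <<'E'
from seg import *
np.set_printoptions(precision=1,suppress=True)
p=capture("scene");p=capture("scene");s=read_state();print(s["eef_pos"],s["dq"])
print([(b["point"],b["conf"],at(p,b["point"],11)) for b in boxes_of(p,"ring_brass_mid")[:2]])
cv2.imwrite("pics/g.png",cv2.resize(p["image"][280:380,80:220],None,fx=5,fy=5))
E
```

```text
[ 462.7 -389.2   77.7] [-0.  -0.1  0.  -0.   0.   0.  -0. ]
[]
```

View pics/g.png

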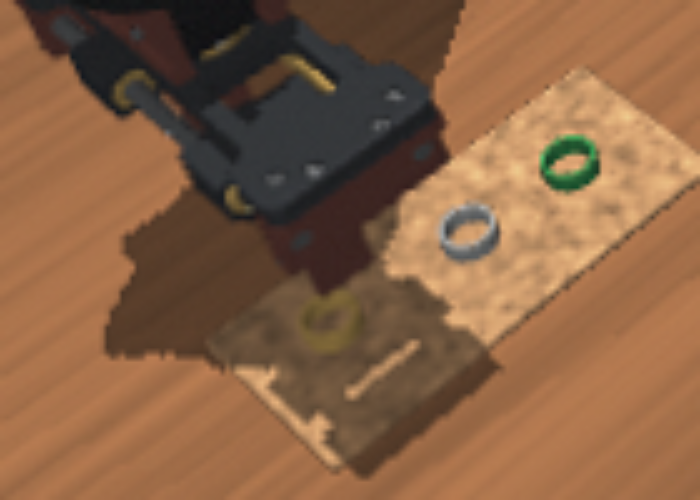

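The gripper stands over the brass ring at crop (330,320), with the steel and wax rings clear of it. I'll lower in stages.

Request:
servo_tool([
  [[-0.0034,0.0008,0.02],[0,0,0]],
  [[-0.0034,0.0008,0.04],[0,0,0]],
  [[-0.0034,0.0008,0.048],[0,0,0]],
  [[-0.0034,0.0008,0.052],[0,0,0]],
  [[-0.0034,0.0008,0.052],[0,0,0]],
  [[-0.0034,0.0008,0.052],[0,0,0]],
  [[-0.0034,0.0008,0.052],[0,0,0]],
  [[-0.0034,0.0008,0.052],[0,0,0]],
  [[-0.0034,0.0008,0.052],[0,0,0]],
  [[-0.0034,0.0008,0.052],[0,0,0]],
])

```text
time: 5.08
eef_pos: [464.8, -394.3, 28.1]
orientation: [[0.0, 1.0, 0.001], [1.0, -0.0, -0.0], [-0.0, 0.001, -1.0]]
wrist_force: [0.3, -0.2, -0.1]
gripper_width: 45.1
grasp_force: 0.0
```

Request:
servo_tool([
  [[0.0017,-0.0013,0.0036],[0,0,0]],
  [[0.0017,-0.0013,0.0036],[0,0,0]],
  [[0.0017,-0.0013,0.0036],[0,0,0]],
  [[0.0017,-0.0013,0.0036],[0,0,0]],
  [[0.0017,-0.0013,0.0036],[0,0,0]],
  [[0.0017,-0.0013,0.0036],[0,0,0]],
  [[0.0017,-0.0013,0.0036],[0,0,0]],
  [[0.0017,-0.0013,0.0036],[0,0,0]],
  [[0.0017,-0.0013,0.0036],[0,0,0]],
  [[0.0017,-0.0013,0.0036],[0,0,0]],
], claw=0.015, newtons=20)

```text
time: 5.92
eef_pos: [463.3, -392.4, 24.1]
orientation: [[0.0, 1.0, 0.0], [1.0, -0.0, -0.0], [-0.0, 0.0, -1.0]]
wrist_force: [-0.0, -1.3, -0.2]
gripper_width: 22.9
grasp_force: 20.0
```

Request:
servo_tool([
  [[0,0,-0.01],[0,0,0]],
  [[0,0,-0.03],[0,0,0]],
  [[0.01,0.003,-0.06],[0,0,0]],
  [[0.04,0.012,-0.085],[0,0,0]],
  [[0.08,0.0235,-0.09],[0,0,0]],
  [[0.119,0.035,-0.095],[0,0,0]],
  [[0.158,0.046,-0.1],[0,0,0]],
  [[0.197,0.058,-0.1],[0,0,0]],
  [[0.236,0.069,-0.1],[0,0,0]],
  [[0.275,0.081,-0.1],[0,0,0]],
])

```text
time: 6.75
eef_pos: [544.6, -115.5, 125.1]
orientation: [[0.0, 1.0, 0.001], [1.0, -0.0, 0.0], [0.0, 0.001, -1.0]]
wrist_force: [0.6, -0.2, -0.1]
gripper_width: 22.9
grasp_force: 20.0
```

Request:
servo_tool([
  [[0.039,0.0115,0],[0,0,0]],
  [[0.078,0.023,0],[0,0,0]],
  [[0.115,0.033,0],[0,0,0]],
  [[0.135,0.039,0],[0,0,0]],
  [[0.145,0.042,0],[0,0,0]],
  [[0.145,0.042,0],[0,0,0]],
  [[0.145,0.042,0],[0,0,0]],
  [[0.145,0.042,0],[0,0,0]],
  [[0.145,0.042,0],[0,0,0]],
  [[0.145,0.042,0],[0,0,0]],
])

```text
time: 7.58
eef_pos: [586.0, 25.5, 124.3]
orientation: [[0.003, 1.0, 0.0], [1.0, -0.003, -0.0], [-0.0, 0.0, -1.0]]
wrist_force: [0.6, -0.4, -0.2]
gripper_width: 22.6
grasp_force: 20.0
```

```bash
python3 - <<'E'
from seg import *
np.set_printoptions(precision=1,suppress=True)
p=capture("scene");s=read_state();print(s["eef_pos"],s["gripper_width"],s["time"])
print([(b["point"],b["conf"]) for b in boxes_of(p,"ring_brass_mid")[:2]])
e=s["eef_pos"];print(proj(p,[*e[:2],e[2]-13]),proj(p,[586.5,28,46]))
cv2.imwrite("pics/r.png",cv2.resize(p["image"][160:280,260:400],None,fx=5,fy=5,interpolation=cv2.INTER_CUBIC))
E
```

```text
[586.   25.9 124.2] 22.778601302868232 7.6333
[]
[325.2 225.5] [326.1 246.4]
```

View pics/r.png

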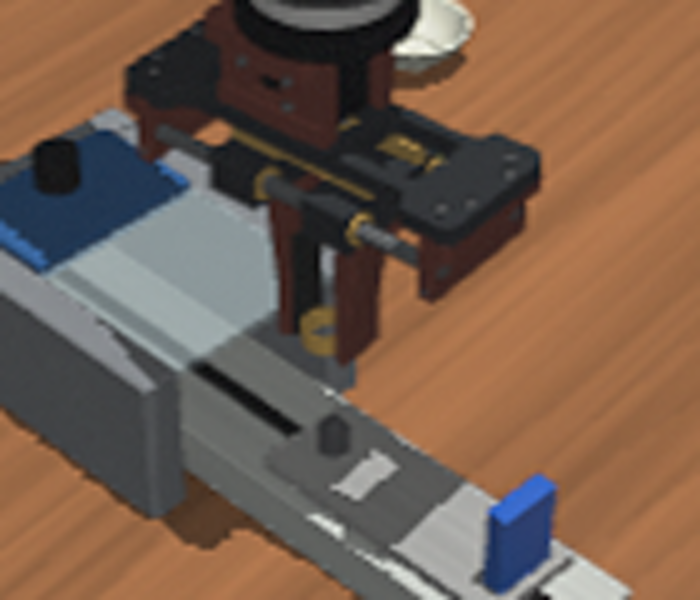

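The ring hangs in the fingers at crop (321,331), centred as expected, with the post right below at crop (333,435). I'll lower to just above the post.

Request:
servo_tool([
  [[0.0014,0.0008,0.02],[0,0,0]],
  [[0.0014,0.0008,0.036],[0,0,0]],
  [[0.0014,0.0008,0.044],[0,0,0]],
  [[0.0014,0.0008,0.046],[0,0,0]],
  [[0.0014,0.0008,0.046],[0,0,0]],
  [[0.0014,0.0008,0.046],[0,0,0]],
  [[0.0014,0.0008,0.046],[0,0,0]],
  [[0.0014,0.0008,0.046],[0,0,0]],
  [[0.0014,0.0008,0.046],[0,0,0]],
  [[0.0014,0.0008,0.046],[0,0,0]],
])

```text
time: 8.52
eef_pos: [587.3, 29.1, 78.5]
orientation: [[-0.0, 1.0, 0.001], [1.0, 0.0, 0.0], [0.0, 0.001, -1.0]]
wrist_force: [-0.9, -0.0, 0.3]
gripper_width: 22.7
grasp_force: 20.0
```

```bash
python3 - <<'E'
from seg import *
np.set_printoptions(precision=1,suppress=True)
p=capture("scene");s=read_state();e=s["eef_pos"];print(e,s["time"])
print(proj(p,[*e[:2],e[2]-13]),proj(p,[586.5,28,46]))
cv2.imwrite("pics/r2.png",cv2.resize(p["image"][215:265,290:355],None,fx=10,fy=10,interpolation=cv2.INTER_CUBIC))
E
```

```text
[587.2  29.   78.3] 8.5667
[326.6 240.2] [326.1 246.4]
```

View pics/r2.png

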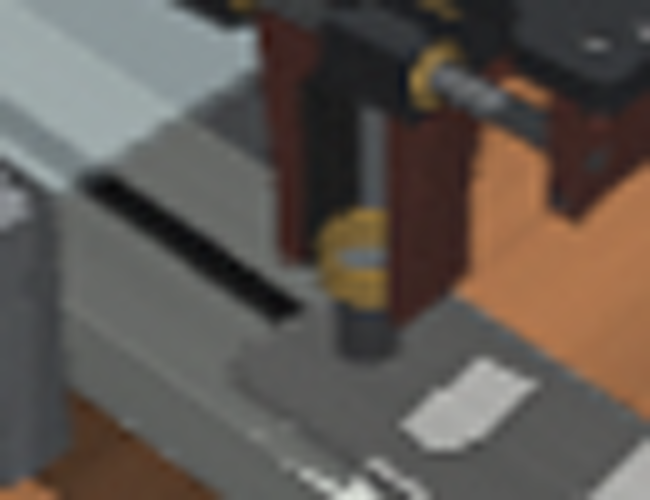

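Ring crop centre is (368,258) and the post is at crop (367,330), so they line up horizontally. I'll lower it over the post.

Request:
servo_tool([
  [[-0.0012,-0.0005,0],[0,0,0]],
  [[-0.0012,-0.0005,0.002],[0,0,0]],
  [[-0.0012,-0.0005,0.005],[0,0,0]],
  [[-0.0012,-0.0005,0.008],[0,0,0]],
  [[-0.0012,-0.0005,0.011],[0,0,0]],
  [[-0.0012,-0.0005,0.014],[0,0,0]],
  [[-0.0012,-0.0005,0.017],[0,0,0]],
  [[-0.0012,-0.0005,0.019],[0,0,0]],
  [[-0.0012,-0.0005,0.019],[0,0,0]],
  [[-0.0012,-0.0005,0.019],[0,0,0]],
])

```text
time: 9.4
eef_pos: [586.5, 27.7, 58.9]
orientation: [[0.0, 1.0, -0.0], [1.0, -0.0, -0.0], [-0.0, -0.0, -1.0]]
wrist_force: [0.4, 0.2, -0.4]
gripper_width: 22.7
grasp_force: 20.0
```

Request:
servo_tool([
  [[0,0,0.001],[0,0,0]],
  [[0,0,0.002],[0,0,0]],
  [[0,0,0.002],[0,0,0]],
  [[0,0,0.002],[0,0,0]],
  [[0,0,0.002],[0,0,0]],
  [[0,0,0.002],[0,0,0]],
  [[0,0,0.002],[0,0,0]],
  [[0,0,0.002],[0,0,0]],
  [[0,0,0.002],[0,0,0]],
  [[0,0,0.002],[0,0,0]],
])

```text
time: 10.23
eef_pos: [586.6, 27.8, 57.1]
orientation: [[0.0, 1.0, -0.0], [1.0, -0.0, 0.0], [0.0, -0.0, -1.0]]
wrist_force: [0.0, 0.9, -0.8]
gripper_width: 22.9
grasp_force: 20.0
```

Request:
servo_tool([
  [[0,0,0],[0,0,0]],
  [[0,0,0],[0,0,0]],
  [[0,0,0],[0,0,0]],
  [[0,0,0],[0,0,0]],
  [[0,0,0],[0,0,0]],
  [[0,0,-0.02],[0,0,0]],
  [[0,0,-0.045],[0,0,0]],
  [[0,0,-0.07],[0,0,0]],
  [[0,0.02,-0.075],[0,0,0]],
  [[0,0.05,-0.075],[0,0,0]],
], claw=0.044)

```text
time: 11.07
eef_pos: [636.6, 27.9, 134.5]
orientation: [[0.0, 1.0, 0.002], [1.0, -0.0, 0.002], [0.002, 0.002, -1.0]]
wrist_force: [0.3, 0.2, -0.2]
gripper_width: 44.0
grasp_force: 0.0
```

```bash
python3 - <<'E'
from seg import *
np.set_printoptions(precision=1,suppress=True)
p=capture("scene");s=read_state();e=s["eef_pos"];print(e,s["time"],s["wrist_force"])
H,S,V=hsv(p);m=((H>105)&(H<130)&(S>120));print(cen(m,(350,248,385,290)))
print(proj(p,[586.5,28,43]),proj(p,[701.9,16.5,62.8]))
cv2.imwrite("pics/r3.png",cv2.resize(p["image"][215:285,290:390],None,fx=8,fy=8,interpolation=cv2.INTER_CUBIC))
E
```

```text
[642.8  28.5 134.1] 11.1167 [5.3 0.7 0.9]
(array([363.3, 266.4]), 219, (np.int64(357), np.int64(255), np.int64(370), np.int64(277)))
[326.1 247.3] [363.6 266.2]
```

View pics/r3.png

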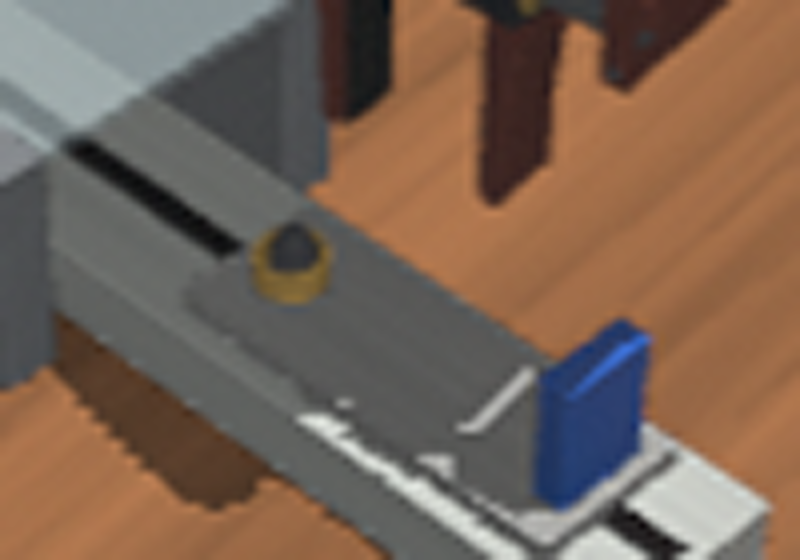

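The ring lies flat round the post at crop (290,265), and the handle hasn't moved. Next I'll bring the gripper over the handle.

Request:
servo_tool([
  [[-0.005,0.03,0],[0,0,3]],
  [[-0.0115,0.055,0],[0,0,5.7]],
  [[-0.0115,0.063,0.01],[0,0,5.7]],
  [[-0.0115,0.063,0.02],[0,0,5.7]],
  [[-0.0115,0.063,0.02],[0,0,5.7]],
  [[-0.0115,0.063,0.02],[0,0,5.7]],
  [[-0.0115,0.063,0.02],[0,0,5.7]],
  [[-0.0115,0.063,0.02],[0,0,5.7]],
  [[-0.0115,0.063,0.02],[0,0,5.7]],
  [[-0.0115,0.063,0.02],[0,0,5.7]],
], claw=0.036)

```text
time: 11.95
eef_pos: [699.5, 16.5, 112.6]
orientation: [[0.099, 0.995, 0.001], [0.995, -0.099, 0.0], [0.0, 0.001, -1.0]]
wrist_force: [-0.2, -0.9, 0.2]
gripper_width: 35.9
grasp_force: 0.0
```

Request:
servo_tool([
  [[0,0.0025,0.005],[0,0,0]],
  [[0,0.0025,0.015],[0,0,0]],
  [[0,0.0025,0.025],[0,0,0]],
  [[0,0.0025,0.035],[0,0,0]],
  [[0,0.0025,0.038],[0,0,0]],
  [[0,0.0025,0.038],[0,0,0]],
  [[0,0,0.038],[0,0,0]],
  [[0,-0.003,0.038],[0,0,0]],
  [[0,-0.006,0.038],[0,0,0]],
  [[0,-0.006,0.038],[0,0,0]],
])

```text
time: 12.78
eef_pos: [693.2, 17.0, 74.5]
orientation: [[0.099, 0.995, 0.0], [0.995, -0.099, 0.0], [0.0, 0.0, -1.0]]
wrist_force: [0.2, -0.2, -0.4]
gripper_width: 36.0
grasp_force: 0.0
```

Request:
servo_tool([
  [[0,-0.002,0],[0,0,0]],
  [[0,-0.004,0],[0,0,0]],
  [[0,-0.007,0],[0,0,0]],
  [[0,-0.011,0],[0,0,0]],
  [[0,-0.015,0],[0,0,0]],
  [[0,-0.019,0],[0,0,0]],
  [[0,-0.023,0],[0,0,0]],
  [[0,-0.026,0],[0,0,0]],
  [[0,-0.028,0],[0,0,0]],
  [[0,-0.029,0],[0,0,0]],
])

```text
time: 13.62
eef_pos: [666.1, 19.7, 74.5]
orientation: [[0.099, 0.995, 0.004], [0.995, -0.099, -0.0], [-0.0, 0.004, -1.0]]
wrist_force: [6.0, -0.9, -3.9]
gripper_width: 35.9
grasp_force: 2.5
```

```bash
cat > chk.py <<'E'
from seg import *
np.set_printoptions(precision=1,suppress=True)
p=capture("top");q=capture("scene");s=read_state();print(s["eef_pos"],round(s["time"],2),s["wrist_force"])
for n,im,b,h in(("top",p,(262,268,285,290),0),("scene",q,(313,196,331,215),(310,195,380,290))):
    H,S,V=hsv(im)
    try:print(n,"red",cen(((H<6)|(H>172))&(S>150),b))
    except Exception as e:print(n,"no red")
    if h:
        m=(H>105)&(H<130)&(S>120); m[:235]=0; print("handle",cen(m,h)); hc=cen(m,h)[0]
        x=np.array([-.995,.099,0]); best=min(np.arange(0,140,.5),key=lambda t:np.linalg.norm(proj(q,np.array([701.9,16.5,62.8])+t*x)-hc)); print("moved",best)
E
python3 chk.py
```

```text
[665.7  19.8  74.4] 13.72 [ 4.2 -0.2 -2.2]
top no red
scene no red
handle (array([352.3, 263.7]), 105, (np.int64(349), np.int64(253), np.int64(361), np.int64(272)))
moved 26.5seg.py:4: RuntimeWarning: Mean of empty slice.
  return np.array([u.mean(),v.mean()]),len(u),(u.min(),v.min(),u.max(),v.max())
  ret = ret.dtype.type(ret / rcount)
```

Request:
servo_tool([
  [[0,-0.002,0],[0,0,0]],
  [[0,-0.004,0],[0,0,0]],
  [[0,-0.007,0],[0,0,0]],
  [[0,-0.01,0],[0,0,0]],
  [[0,-0.012,0],[0,0,0]],
  [[0,-0.014,0],[0,0,0]],
  [[0,-0.016,0],[0,0,0]],
  [[0,-0.018,0],[0,0,0]],
  [[0,-0.019,0],[0,0,0]],
  [[0,-0.02,0],[0,0,0]],
])

```text
time: 14.55
eef_pos: [646.0, 21.8, 74.5]
orientation: [[0.099, 0.995, 0.003], [0.995, -0.099, -0.0], [0.0, 0.003, -1.0]]
wrist_force: [5.9, -0.5, -2.6]
gripper_width: 35.9
grasp_force: 2.6
```

Request:
servo_tool([
  [[0,-0.0003,0],[0,0,0]],
  [[0,-0.0006,0],[0,0,0]],
  [[0,-0.0009,0],[0,0,0]],
  [[0,-0.0012,0],[0,0,0]],
  [[0,-0.0015,0],[0,0,0]],
  [[0,-0.0018,0],[0,0,0]],
  [[0,-0.0021,0],[0,0,0]],
  [[0,-0.0024,0],[0,0,0]],
  [[0,-0.0027,0],[0,0,0]],
  [[0,-0.003,0],[0,0,0]],
])

```text
time: 15.38
eef_pos: [642.9, 22.1, 74.5]
orientation: [[0.099, 0.995, 0.002], [0.995, -0.099, -0.0], [0.0, 0.002, -1.0]]
wrist_force: [3.7, 0.9, -2.4]
gripper_width: 36.2
grasp_force: 2.4
```

Request:
servo_tool([
  [[0,-0.0005,0],[0,0,0]],
  [[0,-0.001,0],[0,0,0]],
  [[0,-0.0015,0],[0,0,0]],
  [[0,-0.002,0],[0,0,0]],
  [[0,-0.0025,0],[0,0,0]],
  [[0,-0.0025,0],[0,0,0]],
  [[0,-0.0025,0],[0,0,0]],
  [[0,-0.0025,0],[0,0,0]],
  [[0,-0.0025,0],[0,0,0]],
  [[0,-0.0025,0],[0,0,0]],
])

```text
time: 16.22
eef_pos: [640.2, 22.4, 74.5]
orientation: [[0.099, 0.995, 0.002], [0.995, -0.099, 0.0], [0.0, 0.002, -1.0]]
wrist_force: [4.6, 0.1, -0.0]
gripper_width: 36.2
grasp_force: 2.5
```

Request:
servo_tool([
  [[0,-0.0005,0],[0,0,0]],
  [[0,-0.001,0],[0,0,0]],
  [[0,-0.0015,0],[0,0,0]],
  [[0,-0.002,0],[0,0,0]],
  [[0,-0.0025,0],[0,0,0]],
  [[0,-0.0025,0],[0,0,0]],
  [[0,-0.0025,0],[0,0,0]],
  [[0,-0.0025,0],[0,0,0]],
  [[0,-0.0025,0],[0,0,0]],
  [[0,-0.0025,0],[0,0,0]],
])

```text
time: 17.05
eef_pos: [637.4, 22.6, 74.4]
orientation: [[0.099, 0.995, 0.001], [0.995, -0.099, 0.0], [0.0, 0.001, -1.0]]
wrist_force: [4.7, 0.4, 1.9]
gripper_width: 36.2
grasp_force: 2.5
```

Request:
servo_tool([
  [[0,-0.0005,0],[0,0,0]],
  [[0,-0.001,0],[0,0,0]],
  [[0,-0.0015,0],[0,0,0]],
  [[0,-0.002,0],[0,0,0]],
  [[0,-0.0025,0],[0,0,0]],
  [[0,-0.0025,0],[0,0,0]],
  [[0,-0.0025,0],[0,0,0]],
  [[0,-0.0025,0],[0,0,0]],
  [[0,-0.0025,0],[0,0,0]],
  [[0,-0.0025,0],[0,0,0]],
])

```text
time: 17.88
eef_pos: [634.6, 22.8, 74.2]
orientation: [[0.099, 0.995, 0.001], [0.995, -0.099, 0.0], [0.0, 0.0, -1.0]]
wrist_force: [5.0, 1.1, 2.5]
gripper_width: 35.8
grasp_force: 2.3
```

Request:
servo_tool([
  [[0,-0.0005,0],[0,0,0]],
  [[0,-0.001,0],[0,0,0]],
  [[0,-0.0015,0],[0,0,0]],
  [[0,-0.002,0],[0,0,0]],
  [[0,-0.0025,0],[0,0,0]],
  [[0,-0.0025,0],[0,0,0]],
  [[0,-0.0025,0],[0,0,0]],
  [[0,-0.0025,0],[0,0,0]],
  [[0,-0.0025,0],[0,0,0]],
  [[0,-0.0025,0],[0,0,0]],
])

```text
time: 18.72
eef_pos: [631.9, 22.9, 74.0]
orientation: [[0.099, 0.995, -0.0], [0.995, -0.099, -0.0], [-0.0, -0.0, -1.0]]
wrist_force: [4.0, 0.1, 2.9]
gripper_width: 36.0
grasp_force: 2.1
```

Request:
servo_tool([
  [[0,-0.0005,0],[0,0,0]],
  [[0,-0.001,0],[0,0,0]],
  [[0,-0.0015,0],[0,0,0]],
  [[0,-0.002,0],[0,0,0]],
  [[0,-0.0025,0],[0,0,0]],
  [[0,-0.0025,0],[0,0,0]],
  [[0,-0.0025,0],[0,0,0]],
  [[0,-0.0025,0],[0,0,0]],
  [[0,-0.0025,0],[0,0,0]],
  [[0,-0.0025,0],[0,0,0]],
])

```text
time: 19.55
eef_pos: [629.4, 23.2, 74.0]
orientation: [[0.099, 0.995, 0.0], [0.995, -0.099, -0.0], [-0.0, 0.0, -1.0]]
wrist_force: [3.8, 0.3, 2.0]
gripper_width: 36.3
grasp_force: 2.3
```

Request:
servo_tool([
  [[0,-0.0005,0],[0,0,0]],
  [[0,-0.001,0],[0,0,0]],
  [[0,-0.0015,0],[0,0,0]],
  [[0,-0.002,0],[0,0,0]],
  [[0,-0.0025,0],[0,0,0]],
  [[0,-0.0025,0],[0,0,0]],
  [[0,-0.0025,0],[0,0,0]],
  [[0,-0.0025,0],[0,0,0]],
  [[0,-0.0025,0],[0,0,0]],
  [[0,-0.0025,0],[0,0,0]],
])

```text
time: 20.38
eef_pos: [626.7, 23.5, 74.0]
orientation: [[0.099, 0.995, -0.0], [0.995, -0.099, 0.0], [-0.0, -0.0, -1.0]]
wrist_force: [3.8, -0.0, 3.5]
gripper_width: 36.1
grasp_force: 1.8
```

Request:
servo_tool([
  [[0,-0.0005,0],[0,0,0]],
  [[0,-0.001,0],[0,0,0]],
  [[0,-0.0015,0],[0,0,0]],
  [[0,-0.002,0],[0,0,0]],
  [[0,-0.0025,0],[0,0,0]],
  [[0,-0.0025,0],[0,0,0]],
  [[0,-0.0025,0],[0,0,0]],
  [[0,-0.0025,0],[0,0,0]],
  [[0,-0.0025,0],[0,0,0]],
  [[0,-0.0025,0],[0,0,0]],
])

```text
time: 21.22
eef_pos: [624.3, 23.7, 74.0]
orientation: [[0.099, 0.995, -0.0], [0.995, -0.099, -0.0], [-0.0, -0.0, -1.0]]
wrist_force: [3.3, 1.3, 2.2]
gripper_width: 36.3
grasp_force: 1.9
```

Request:
servo_tool([
  [[0,-0.0005,0],[0,0,0]],
  [[0,-0.001,0],[0,0,0]],
  [[0,-0.0015,0],[0,0,0]],
  [[0,-0.002,0],[0,0,0]],
  [[0,-0.0025,0],[0,0,0]],
  [[0,-0.0025,0],[0,0,0]],
  [[0,-0.0025,0],[0,0,0]],
  [[0,-0.0025,0],[0,0,0]],
  [[0,-0.0025,0],[0,0,0]],
  [[0,-0.0025,0],[0,0,0]],
])

```text
time: 22.05
eef_pos: [621.9, 24.0, 74.0]
orientation: [[0.099, 0.995, -0.0], [0.995, -0.099, -0.0], [-0.0, -0.0, -1.0]]
wrist_force: [3.6, -0.2, 0.8]
gripper_width: 36.1
grasp_force: 2.2
```

Request:
servo_tool([
  [[0,-0.0005,0],[0,0,0]],
  [[0,-0.001,0],[0,0,0]],
  [[0,-0.0015,0],[0,0,0]],
  [[0,-0.002,0],[0,0,0]],
  [[0,-0.0025,0],[0,0,0]],
  [[0,-0.0025,0],[0,0,0]],
  [[0,-0.0025,0],[0,0,0]],
  [[0,-0.0025,0],[0,0,0]],
  [[0,-0.0025,0],[0,0,0]],
  [[0,-0.0025,0],[0,0,0]],
])

```text
time: 22.88
eef_pos: [619.2, 24.2, 74.0]
orientation: [[0.099, 0.995, -0.001], [0.995, -0.099, 0.0], [0.0, -0.001, -1.0]]
wrist_force: [3.0, -1.2, 1.4]
gripper_width: 35.9
grasp_force: 1.5
```

Request:
servo_tool([
  [[0,-0.0005,0],[0,0,0]],
  [[0,-0.001,0],[0,0,0]],
  [[0,-0.0015,0],[0,0,0]],
  [[0,-0.002,0],[0,0,0]],
  [[0,-0.0025,0],[0,0,0]],
  [[0,-0.0025,0],[0,0,0]],
  [[0,-0.0025,0],[0,0,0]],
  [[0,-0.0025,0],[0,0,0]],
  [[0,-0.0025,0],[0,0,0]],
  [[0,-0.0025,0],[0,0,0]],
])

```text
time: 23.72
eef_pos: [617.1, 24.5, 74.0]
orientation: [[0.099, 0.995, 0.0], [0.995, -0.099, -0.0], [-0.0, 0.0, -1.0]]
wrist_force: [5.4, -0.5, -0.3]
gripper_width: 36.3
grasp_force: 2.5
```

Request:
servo_tool([
  [[0,-0.0005,0],[0,0,0]],
  [[0,-0.001,0],[0,0,0]],
  [[0,-0.0015,0],[0,0,0]],
  [[0,-0.002,0],[0,0,0]],
  [[0,-0.0025,0],[0,0,0]],
  [[0,-0.0025,0],[0,0,0]],
  [[0,-0.0025,0],[0,0,0]],
  [[0,-0.0025,0],[0,0,0]],
  [[0,-0.0025,0],[0,0,0]],
  [[0,-0.0025,0],[0,0,0]],
])

```text
time: 24.55
eef_pos: [614.3, 24.7, 74.0]
orientation: [[0.099, 0.995, -0.0], [0.995, -0.099, 0.0], [0.0, -0.0, -1.0]]
wrist_force: [4.1, -1.5, -0.0]
gripper_width: 36.0
grasp_force: 1.9
```

Request:
servo_tool([
  [[0,-0.0005,0],[0,0,0]],
  [[0,-0.001,0],[0,0,0]],
  [[0,-0.0015,0],[0,0,0]],
  [[0,-0.002,0],[0,0,0]],
  [[0,-0.0025,0],[0,0,0]],
  [[0,-0.0025,0],[0,0,0]],
  [[0,-0.0025,0],[0,0,0]],
  [[0,-0.0025,0],[0,0,0]],
  [[0,-0.0025,0],[0,0,0]],
  [[0,-0.0025,0],[0,0,0]],
])

```text
time: 25.38
eef_pos: [612.0, 25.0, 74.0]
orientation: [[0.099, 0.995, -0.0], [0.995, -0.099, -0.0], [-0.0, -0.0, -1.0]]
wrist_force: [4.1, -2.1, -0.5]
gripper_width: 36.1
grasp_force: 2.1
```

Request:
servo_tool([
  [[0,-0.0005,0],[0,0,0]],
  [[0,-0.001,0],[0,0,0]],
  [[0,-0.0015,0],[0,0,0]],
  [[0,-0.002,0],[0,0,0]],
  [[0,-0.0025,0],[0,0,0]],
  [[0,-0.0025,0],[0,0,0]],
  [[0,-0.0025,0],[0,0,0]],
  [[0,-0.0025,0],[0,0,0]],
  [[0,-0.0025,0],[0,0,0]],
  [[0,-0.0025,0],[0,0,0]],
])

```text
time: 26.22
eef_pos: [609.5, 25.3, 74.0]
orientation: [[0.099, 0.995, -0.0], [0.995, -0.099, -0.0], [-0.0, -0.0, -1.0]]
wrist_force: [5.1, -0.5, -1.1]
gripper_width: 36.2
grasp_force: 2.3
```

Request:
servo_tool([
  [[0,-0.0005,0],[0,0,0]],
  [[0,-0.001,0],[0,0,0]],
  [[0,-0.0015,0],[0,0,0]],
  [[0,-0.002,0],[0,0,0]],
  [[0,-0.0025,0],[0,0,0]],
  [[0,-0.0025,0],[0,0,0]],
  [[0,-0.0025,0],[0,0,0]],
  [[0,-0.0025,0],[0,0,0]],
  [[0,-0.0025,0],[0,0,0]],
  [[0,-0.0025,0],[0,0,0]],
])

```text
time: 27.05
eef_pos: [606.8, 25.5, 74.0]
orientation: [[0.099, 0.995, -0.0], [0.995, -0.099, 0.0], [0.0, -0.0, -1.0]]
wrist_force: [3.2, -1.4, 0.3]
gripper_width: 36.1
grasp_force: 1.6
```

```bash
python3 -W ignore chk.py
```

```text
[606.8  25.5  74. ] 27.15 [ 2.5 -1.1 -0. ]
top no red
scene no red
handle (array([333. , 250.8]), 103, (np.int64(330), np.int64(241), np.int64(342), np.int64(259)))
moved 86.0
```

Request:
servo_tool([
  [[0,-0.0005,0],[0,0,0]],
  [[0,-0.001,0],[0,0,0]],
  [[0,-0.0015,0],[0,0,0]],
  [[0,-0.002,0],[0,0,0]],
  [[0,-0.0025,0],[0,0,0]],
  [[0,-0.0025,0],[0,0,0]],
  [[0,-0.0025,0],[0,0,0]],
  [[0,-0.0025,0],[0,0,0]],
  [[0,-0.0025,0],[0,0,0]],
  [[0,-0.0025,0],[0,0,0]],
])

```text
time: 27.98
eef_pos: [604.7, 25.8, 74.0]
orientation: [[0.099, 0.995, 0.0], [0.995, -0.099, -0.0], [-0.0, 0.0, -1.0]]
wrist_force: [4.5, -0.8, -2.4]
gripper_width: 36.1
grasp_force: 2.5
```

Request:
servo_tool([
  [[0,-0.0005,0],[0,0,0]],
  [[0,-0.001,0],[0,0,0]],
  [[0,-0.0015,0],[0,0,0]],
  [[0,-0.002,0],[0,0,0]],
  [[0,-0.0025,0],[0,0,0]],
  [[0,-0.0025,0],[0,0,0]],
  [[0,-0.0025,0],[0,0,0]],
  [[0,-0.0025,0],[0,0,0]],
  [[0,-0.0025,0],[0,0,0]],
  [[0,-0.0025,0],[0,0,0]],
])

```text
time: 28.82
eef_pos: [602.0, 26.0, 74.0]
orientation: [[0.099, 0.995, -0.0], [0.995, -0.099, 0.0], [0.0, -0.0, -1.0]]
wrist_force: [3.4, -1.5, -0.6]
gripper_width: 36.1
grasp_force: 2.0
```

Request:
servo_tool([
  [[0,-0.0005,0],[0,0,0]],
  [[0,-0.001,0],[0,0,0]],
  [[0,-0.0015,0],[0,0,0]],
  [[0,-0.002,0],[0,0,0]],
  [[0,-0.0025,0],[0,0,0]],
  [[0,-0.0025,0],[0,0,0]],
  [[0,-0.0025,0],[0,0,0]],
  [[0,-0.0025,0],[0,0,0]],
  [[0,-0.0025,0],[0,0,0]],
  [[0,-0.0025,0],[0,0,0]],
])

```text
time: 29.65
eef_pos: [599.6, 26.2, 74.0]
orientation: [[0.099, 0.995, -0.0], [0.995, -0.099, 0.0], [0.0, -0.0, -1.0]]
wrist_force: [4.9, -1.4, -0.7]
gripper_width: 35.9
grasp_force: 2.3
```

Request:
servo_tool([
  [[0,-0.0005,0],[0,0,0]],
  [[0,-0.001,0],[0,0,0]],
  [[0,-0.0015,0],[0,0,0]],
  [[0,-0.002,0],[0,0,0]],
  [[0,-0.0025,0],[0,0,0]],
  [[0,-0.0025,0],[0,0,0]],
  [[0,-0.0025,0],[0,0,0]],
  [[0,-0.0025,0],[0,0,0]],
  [[0,-0.0025,0],[0,0,0]],
  [[0,-0.0025,0],[0,0,0]],
])

```text
time: 30.48
eef_pos: [596.9, 26.5, 74.0]
orientation: [[0.099, 0.995, -0.0], [0.995, -0.099, 0.0], [0.0, -0.0, -1.0]]
wrist_force: [3.6, -1.1, -0.3]
gripper_width: 36.0
grasp_force: 1.6
```

Request:
servo_tool([
  [[0,-0.0005,0],[0,0,0]],
  [[0,-0.001,0],[0,0,0]],
  [[0,-0.0015,0],[0,0,0]],
  [[0,-0.002,0],[0,0,0]],
  [[0,-0.0025,0],[0,0,0]],
  [[0,-0.0025,0],[0,0,0]],
  [[0,-0.0025,0],[0,0,0]],
  [[0,-0.0025,0],[0,0,0]],
  [[0,-0.0025,0],[0,0,0]],
  [[0,-0.0025,0],[0,0,0]],
])

```text
time: 31.32
eef_pos: [594.7, 26.8, 74.0]
orientation: [[0.099, 0.995, 0.0], [0.995, -0.099, 0.0], [0.0, 0.0, -1.0]]
wrist_force: [4.8, -0.5, -2.5]
gripper_width: 36.0
grasp_force: 2.5
```

Request:
servo_tool([
  [[0,-0.0005,0],[0,0,0]],
  [[0,-0.001,0],[0,0,0]],
  [[0,-0.0015,0],[0,0,0]],
  [[0,-0.002,0],[0,0,0]],
  [[0,-0.0025,0],[0,0,0]],
  [[0,-0.0025,0],[0,0,0]],
  [[0,-0.0025,0],[0,0,0]],
  [[0,-0.0025,0],[0,0,0]],
  [[0,-0.0025,0],[0,0,0]],
  [[0,-0.0025,0],[0,0,0]],
])

```text
time: 32.15
eef_pos: [591.4, 27.2, 73.8]
orientation: [[0.099, 0.995, -0.001], [0.995, -0.099, 0.0], [0.0, -0.001, -1.0]]
wrist_force: [0.7, -0.9, -1.4]
gripper_width: 36.4
grasp_force: 0.2
```

Contact was lost while the carriage jumped ahead, so it has probably clicked in. I'll back off, lift clear and look.

Request:
servo_tool([
  [[0,0.004,0],[0,0,0]],
  [[0,0.008,0],[0,0,0]],
  [[0,0.01,0],[0,0,0]],
  [[0,0.01,-0.005],[0,0,0]],
  [[0,0.01,-0.02],[0,0,0]],
  [[0,0.01,-0.045],[0,0,0]],
  [[0,0.01,-0.08],[0,0,0]],
  [[0,0.01,-0.11],[0,0,0]],
  [[-0.035,0.01,-0.12],[0,0,0]],
  [[-0.075,0.01,-0.12],[0,0,0]],
])

```text
time: 32.98
eef_pos: [597.1, -46.1, 197.3]
orientation: [[0.092, 0.996, 0.005], [0.996, -0.092, 0.002], [0.002, 0.005, -1.0]]
wrist_force: [0.6, -1.3, -0.0]
gripper_width: 36.0
grasp_force: 0.0
```

Request:
servo_tool([
  [[-0.04,0,0],[0,0,0]],
  [[-0.08,0,0],[0,0,0]],
  [[-0.12,0,0],[0,0,0]],
  [[-0.16,0,0],[0,0,0]],
  [[-0.2,0,0],[0,0,0]],
  [[-0.23,0,0],[0,0,0]],
  [[-0.24,0,0],[0,0,0]],
  [[-0.24,0,0],[0,0,0]],
  [[-0.24,0,0],[0,0,0]],
  [[-0.24,0,0],[0,0,0]],
])

```text
time: 33.82
eef_pos: [571.6, -284.9, 193.7]
orientation: [[0.097, 0.995, -0.0], [0.995, -0.097, 0.002], [0.002, -0.0, -1.0]]
wrist_force: [-0.4, 0.4, -0.2]
gripper_width: 36.0
grasp_force: 0.0
```

```bash
python3 -W ignore chk.py; python3 - <<'E'
from seg import *
p=capture("top");q=capture("scene")
a=cv2.resize(p["image"][225:325,250:350],(400,400),interpolation=cv2.INTER_CUBIC);b=cv2.resize(q["image"][190:290,270:370],(400,400),interpolation=cv2.INTER_CUBIC)
cv2.imwrite("pics/f.png",np.hstack([a,b]))
E
```

```text
[ 571.7 -284.8  193.8] 33.92 [ 0.2 -0.  -1. ]
top red (array([273.9, 277.6]), 17, (np.int64(272), np.int64(276), np.int64(276), np.int64(279)))
scene red (array([321.4, 206.7]), 9, (np.int64(320), np.int64(206), np.int64(323), np.int64(208)))
handle (array([331.4, 244.7]), 209, (np.int64(325), np.int64(235), np.int64(337), np.int64(256)))
moved 98.5
```

View pics/f.png

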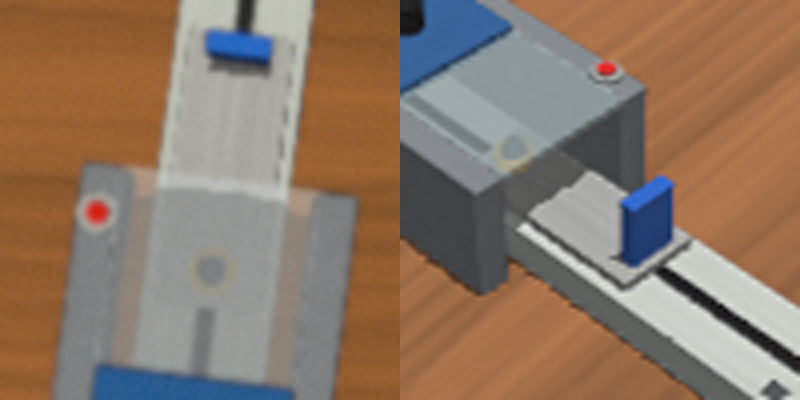

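The pin is still down, unchanged at top crop (97,212). The ring sits on the post at top crop (210,270). The handle has moved about 98.5 mm and is right where my finger left it, so the carriage is only at the edge of the catch. I'll go back and push on in finer steps.

Request:
servo_tool([
  [[0.041,0,0],[0,0,0]],
  [[0.082,0,0],[0,0,0]],
  [[0.123,0,0],[0,0,0]],
  [[0.164,0,0],[0,0,0]],
  [[0.205,0,0],[0,0,0]],
  [[0.246,0,0],[0,0,0]],
  [[0.28,0,0],[0,0,0]],
  [[0.305,0,0],[0,0,0]],
  [[0.315,0,0.02],[0,0,0]],
  [[0.315,0,0.05],[0,0,0]],
])

```text
time: 34.85
eef_pos: [604.5, 31.8, 145.6]
orientation: [[0.092, 0.996, 0.005], [0.996, -0.092, 0.003], [0.004, 0.005, -1.0]]
wrist_force: [1.0, -0.8, -0.0]
gripper_width: 35.9
grasp_force: 0.0
```

Request:
servo_tool([
  [[0,0,0.01],[0,0,0]],
  [[0,0,0.03],[0,0,0]],
  [[0,0,0.05],[0,0,0]],
  [[0,0,0.065],[0,0,0]],
  [[0,0,0.07],[0,0,0]],
  [[0,0,0.07],[0,0,0]],
  [[0,-0.003,0.07],[0,0,0]],
  [[0,-0.006,0.07],[0,0,0]],
  [[0,-0.0085,0.07],[0,0,0]],
  [[0,-0.0085,0.07],[0,0,0]],
])

```text
time: 35.68
eef_pos: [593.4, 27.0, 74.9]
orientation: [[0.099, 0.995, 0.001], [0.995, -0.099, 0.001], [0.001, 0.001, -1.0]]
wrist_force: [-0.3, 0.6, 0.4]
gripper_width: 36.0
grasp_force: 0.0
```

Request:
servo_tool([
  [[0,-0.0005,0],[0,0,0]],
  [[0,-0.001,0],[0,0,0]],
  [[0,-0.0015,0],[0,0,0]],
  [[0,-0.002,0],[0,0,0]],
  [[0,-0.0025,0],[0,0,0]],
  [[0,-0.0025,0],[0,0,0]],
  [[0,-0.0025,0],[0,0,0]],
  [[0,-0.0025,0],[0,0,0]],
  [[0,-0.0025,0],[0,0,0]],
  [[0,-0.0025,0],[0,0,0]],
])

```text
time: 36.52
eef_pos: [591.4, 27.1, 74.1]
orientation: [[0.099, 0.995, 0.0], [0.995, -0.099, -0.0], [-0.0, 0.0, -1.0]]
wrist_force: [1.7, -0.9, 0.9]
gripper_width: 35.9
grasp_force: 0.6
```

Request:
servo_tool([
  [[0,-0.0003,0],[0,0,0]],
  [[0,-0.0006,0],[0,0,0]],
  [[0,-0.0009,0],[0,0,0]],
  [[0,-0.0012,0],[0,0,0]],
  [[0,-0.0015,0],[0,0,0]],
  [[0,-0.0015,0],[0,0,0]],
  [[0,-0.0015,0],[0,0,0]],
  [[0,-0.0015,0],[0,0,0]],
  [[0,-0.0015,0],[0,0,0]],
  [[0,-0.0015,0],[0,0,0]],
])

```text
time: 37.35
eef_pos: [589.3, 27.2, 73.9]
orientation: [[0.099, 0.995, -0.001], [0.995, -0.099, -0.0], [-0.0, -0.001, -1.0]]
wrist_force: [-0.2, 0.1, 0.4]
gripper_width: 35.6
grasp_force: 0.0
```

```bash
python3 -W ignore chk.py
```

```text
[589.4  27.2  74. ] 37.45 [-0.6 -0.  -0.6]
top no red
scene no red
handle (array([327.8, 246.8]), 100, (np.int64(325), np.int64(237), np.int64(336), np.int64(255)))
moved 103.5
```

Request:
servo_tool([
  [[0,-0.0003,0],[0,0,0]],
  [[0,-0.0006,0],[0,0,0]],
  [[0,-0.0009,0],[0,0,0]],
  [[0,-0.0012,0],[0,0,0]],
  [[0,-0.0015,0],[0,0,0]],
  [[0,-0.0015,0],[0,0,0]],
  [[0,-0.0015,0],[0,0,0]],
  [[0,-0.0015,0],[0,0,0]],
  [[0,-0.0015,0],[0,0,0]],
  [[0,-0.0015,0],[0,0,0]],
])

```text
time: 38.28
eef_pos: [588.1, 27.4, 74.0]
orientation: [[0.099, 0.995, -0.0], [0.995, -0.099, 0.0], [0.0, -0.0, -1.0]]
wrist_force: [0.1, 1.0, -0.3]
gripper_width: 35.9
grasp_force: 0.0
```

Still no contact, so the carriage has jumped ahead. I'll lift off and look.

Request:
servo_tool([
  [[0,0.004,0],[0,0,0]],
  [[0,0.008,0],[0,0,0]],
  [[0,0.009,0],[0,0,0]],
  [[0,0.009,-0.005],[0,0,0]],
  [[0,0.009,-0.02],[0,0,0]],
  [[0,0.009,-0.045],[0,0,0]],
  [[0,0.009,-0.08],[0,0,0]],
  [[0,0.009,-0.11],[0,0,0]],
  [[-0.035,0.009,-0.12],[0,0,0]],
  [[-0.075,0.009,-0.12],[0,0,0]],
])

```text
time: 39.12
eef_pos: [592.2, -45.7, 197.4]
orientation: [[0.092, 0.996, 0.006], [0.996, -0.092, 0.002], [0.002, 0.006, -1.0]]
wrist_force: [1.1, -0.1, -1.0]
gripper_width: 36.1
grasp_force: 0.0
```

Request:
servo_tool([
  [[-0.04,0,0],[0,0,0]],
  [[-0.08,0,0],[0,0,0]],
  [[-0.12,0,0],[0,0,0]],
  [[-0.16,0,0],[0,0,0]],
  [[-0.2,0,0],[0,0,0]],
  [[-0.23,0,0],[0,0,0]],
  [[-0.24,0,0],[0,0,0]],
  [[-0.24,0,0],[0,0,0]],
  [[-0.24,0,0],[0,0,0]],
  [[-0.24,0,0],[0,0,0]],
])

```text
time: 39.95
eef_pos: [566.6, -284.4, 193.7]
orientation: [[0.097, 0.995, -0.0], [0.995, -0.097, 0.002], [0.002, -0.0, -1.0]]
wrist_force: [-0.1, 0.5, 0.8]
gripper_width: 35.9
grasp_force: 0.0
```

```bash
python3 -W ignore chk.py; python3 - <<'E'
from seg import *
p=capture("top");q=capture("scene")
a=cv2.resize(p["image"][225:325,250:350],(400,400),interpolation=cv2.INTER_CUBIC);b=cv2.resize(q["image"][190:290,270:370],(400,400),interpolation=cv2.INTER_CUBIC)
cv2.imwrite("pics/f2.png",np.hstack([a,b]))
E
```

```text
[ 566.7 -284.3  193.8] 40.05 [ 0.2  0.8 -0.3]
top red (array([273.7, 277.7]), 18, (np.int64(272), np.int64(276), np.int64(276), np.int64(280)))
scene red (array([321.4, 205.4]), 15, (np.int64(320), np.int64(204), np.int64(323), np.int64(207)))
handle (array([329.6, 243.9]), 211, (np.int64(324), np.int64(235), np.int64(336), np.int64(254)))
moved 103.5
```

View pics/f2.png

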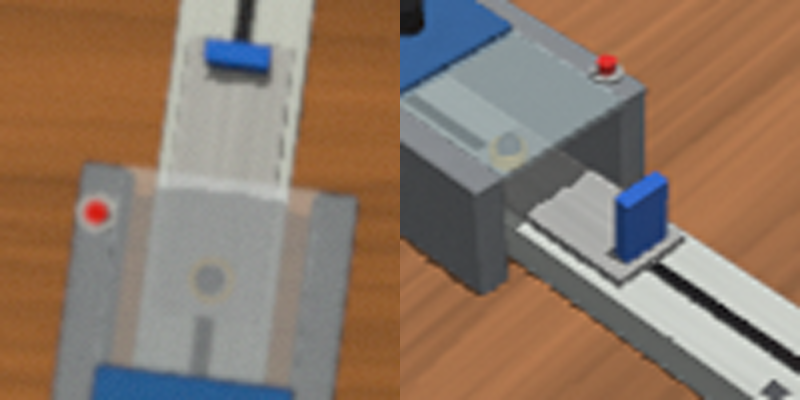

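The red pin now stands up at scene crop (607,63), and the ring is still on the post at scene crop (508,148). The arm is clear, so I'm handing the job in.

```bash
python3 -c "
from bench import *
print(close_job())"
```

```text
the job is handed in; nothing more can be done
None
```

The brass ring lies on the post, the carriage is caught with the red tell-tale pin standing up, the arm stands clear, and I handed the job in at about 40 s; no verdict was returned.

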